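# Press the glue-jig plunger with a push-rod and hold

### The arm

A 6-joint arm with a two-finger parallel gripper is mounted at the origin on the work surface. World frame = base frame: x ahead of the robot, y to its left, z up, the work surface at z = 0. Lengths are in m, angles in rad, forces in N, time in s.
With the tool pointing down it reaches from about 0.4 to 0.825 m from the base axis. Payload 7 kg.
Tool frame: the origin (TCP) lies on the centre line of the jaws, within the pads' length; the fingertips stand 22 mm ahead of it and the grasp point (between the pads) lies 3 mm ahead of it; z points along the fingers, y is the line along which they close (so a half turn about z gives the same grasp; the last joint's range is limited). The gripper opens to 88 mm and grips with 3 to 60 N. Pads are 19 mm wide; open, the fingers measure 130 mm over their backs; the gripper's body (78 mm by 193 mm) begins 47 mm behind the grasp point.
Start: joints at [1.439, 0.359, 0.012, 0, -1.224, -0.288], TCP at [0.275, 0.616, 0.249] pointing down, gripper open.
Joint ranges: [-3.07, 3.07], [-1.43, 2.12], [-1.02, 1.25], [-3.03, 1.67], [-3.05, -0], [-3.03, 3.03]. Speed limits (rad/s): [2.39, 2.39, 3.01, 3.14, 3.14, 3.14].

### API

Orientations are given as [roll, pitch, yaw] about the fixed x, y, z axes, in that order (R = Rz(yaw) Ry(pitch) Rx(roll)).
In Python, from station import arm gives the robot as it stands.
- The arm moves only by the tool arm_command, never from a script. Its argument "series" is one flat list of numbers, 7 for each row, row after row: the turn, a rotation vector about the tool's x, y, z each as a share of 90 degrees, from -1 to 1, then the shift along the tool's x, y, z each as a share of 0.1 m, from -1 to 1, then the opening, from 0 (shut) to 1 (fully open). A call has 1 to 8 rows; each row is the pose to reach, as a shift and turn from the pose commanded when the call began, along the tool's axes at that moment; what a row does not reach only later rows make up. A row lasts 1/8 s, in which the tool goes at most 62.5 mm and 10.7 degrees, less where a joint would pass 70% of its speed; a pose out of reach is approached as far as the arm can. A call with a number of a shift or a turn outside -1 to 1 is refused whole. A call with a gripper value outside its range is refused whole. The fingers move at their own pace and stop on an object; "force" is the grip in N (left out, the last holds). Time passes only in rows, so rows that repeat a pose let the fingers close. It gives the time, the measured TCP pose, the force, the opening and the grip force at its end, in the units of the state.
- arm.get_state(): the state, without advancing time (a new reading comes with each control period).
- arm.grab_frame(name): name is "scene" or "top" or "wrist"; returns the picture (480x640x3 uint8, blue, green, red); there is no depth.
- arm.camera_model(name): a dict with "fovy" (degrees; the focal length in pixels is half the picture's height over the tangent of half this angle, whatever the lens; pixels are square), "cx", "cy" (the principal point, pixels), "pose" (4x4, takes a point from camera to world coordinates). Camera axes: x right, y down, z forward; pixel columns grow to the right and rows downward; lengths in m; the calibration is good to about 2 mm. A picture is of the moment at which its call begins: read the wrist's pose just before it. camera_model takes no time and is no camera call; for the wrist camera it gives the pose at the moment of the call.
- arm.job_done(): hands the job in; it is judged then, once.
The state is a dict: "t": time; "q": joint angles; "qd": joint speeds; "joint_efforts": joint torques, N m; "eef_pos": TCP position; "ee_rot": TCP orientation; "force": force on the tool from outside, world axes, zero at the start; "moment": the same for the moment, N m; "width": finger opening in m; "gripper_force": force on a finger pad.
Only numpy, scipy, OpenCV 4.12 (cv2) and the standard library are available. Lean on these libraries where they do the work, as an engineer would, in place of code of your own. Each camera call takes 0.05 s, during which the arm holds its last target. There are 200 camera calls.

### The job

Take the square-handled push-rod out of its drilled block, feed its tip down through the guide hole of the gluing jig and press the spring plunger below to half its stroke (12 mm of 24 mm) so the glued patch is clamped, never pushing it to its stop. Finish while holding it there: keep gripping the upright push-rod and keep the plunger half down, touching the jig with nothing but the rod. Leave the round-handled awl, the jar and the plane alone.

Things in the scene. Friction and masses are not known exactly. Their poses are not given: they have to be found in the camera images.
- pushrod: Loose push-rod, 0.12 kg, 150 mm long, upright in rod_block's hole, its collar on the block's top. Steel shaft 10 mm thick, 80 mm long, the last 10 mm tapering to a blunt 6 mm tip; a 24 mm brass collar 80 to 84 mm above the tip, then a dark wooden SQUARE handle 26 x 26 mm up to 150 mm. Origin at the tip's centre, z towards the handle, x and y square to the handle's sides; grip either pair.
- rod_tip (a point): Centre of the push-rod's tip (same as the body's origin).
- rod_grip (a point): Middle of the push-rod's square handle, on its axis, 121 mm above the tip.
- rod_block: Fixed pale wooden block 56 x 56 x 90 mm tall with one blind 13 mm hole, 86 mm deep, in the middle of its top; holds the push-rod, whose tip is 80 mm below its top. The rod must rise 80 mm to come clear. Origin at the centre of its underside, z up.
- jig: Fixed gluing jig: plywood board 150 x 150 x 18 mm with a brass cup 34 mm across (rim 52 mm above the table) from which a steel spring plunger stands. Over it a bridge: aluminium bar 40 (x) x 136 (y) x 10 mm, top 118 mm, underside 108 mm above the table, on two 12 mm posts at y = +55 and -55 mm, their nuts up to 126 mm. Origin at the centre of the board's underside, z up.
- guide_hole (a point): Centre of the top mouth of the upright 14 mm round guide hole in the middle of the jig's bridge bar, 118 mm above the table, straight above the plunger. Axes as the jig's, z up.
- plunger (a joint): Travel of the spring plunger in m: 0 is fully up (at rest), grows as it is pressed down, 0.024 is its stop. The spring needs about 4 N to start, 9 N at 12 mm and 14 N at the stop; it springs back when let go. The rod's weight alone does not move it.
- cap_top (a point): Centre of the flat top of the plunger's 26 mm steel cap. At rest 81 mm above the table, 27 mm below the bridge bar's underside; moves down with the plunger. A dark ring on the stem shows the travel: pressed half way, it is level with the brass cup's rim.
- awl: Bystander: loose pointed awl, 0.09 kg, with a ROUND pear-shaped dark wooden handle (40 mm at its widest, its top 160 mm above the table), upright in awl_block, a block like the other. The two blocks swap places between starts. Origin on its axis 10 mm above the table, z up.
- awl_block: Fixed block that holds the awl, like rod_block. Origin at the centre of its underside.
- jar: Bystander: loose jar 64 mm across, 85 mm tall. Origin at the centre of its underside, z up.
- plane: Bystander: loose small block plane 130 x 42 mm, 52 mm tall. Origin at the centre of its underside, x along its length.
Mind the look-alikes: they are no part of the job. What is shaped like the pushrod but blue is not meant.

How it is judged:
On the way, in this order (a step that is already met when the one before it is completed fails the run):
1. the push-rod is lifted clear of its block (tip more than 100 mm above the table) (height (world z) of rod_tip above 0.1 m), for 0.1 s.
2. the push-rod's tip has come through the guide hole, below the bridge bar (x of rod_tip in the frame of guide_hole between -0.008 and 0.008 m and y of rod_tip in the frame of guide_hole between -0.008 and 0.008 m and z of rod_tip in the frame of guide_hole below -0.012 m), for 0.05 s.
At the end, for the whole second after the job is handed in: The push-rod stands upright (within 0.15 rad) through the guide hole, its tip on the plunger's cap (within 10 mm of its centre), the plunger is held 8 to 16 mm down, the fingers grip the rod (more than 3 N), and neither arm nor fingers touch the jig (x of rod_tip in the frame of guide_hole between -0.008 and 0.008 m and y of rod_tip in the frame of guide_hole between -0.008 and 0.008 m and z of rod_tip in the frame of guide_hole below -0.025 m and value of joint plunger between 0.008 and 0.016 m and distance between rod_tip and cap_top below 0.01 m and angle between pushrod's own z axis and vertical below 0.15 rad and contact force between the fingers and pushrod above 3 N and contact force between each of the arm, the fingers and jig below 0.5 N); the arm keeps its last pose, push and grip.
It fails at once if the plunger is driven to its stop (more than 22.5 mm) (value of joint plunger above 0.0225 m).
It fails at once if the awl, jar or plane is moved more than 30 mm (distance of any of awl, jar, plane from where it was at the start of the episode above 0.03 m).
It fails at once if the awl, jar or plane is tipped (angle between any of awl, jar, plane's own z axis and vertical above 0.3 rad).
It also fails if it takes over 48 s, if anything falls off the work surface, if the arm or the gripper's body presses on something with over 40 N, if the wrist force passes 120 N, or if a joint passes its speed limit or range.

## Working session

There is one attempt and no reset: what is moved stays moved. The work goes in short steps, Python scripts to look and compute and a tool call to move; the robot and the scene stay as the last step left them, time stands still between calls to the robot, and variables do not carry over. Pictures are saved under pics/ and viewed, at most 10 in all, crops included, and the job is handed in when it is done.

Besides the shell and the picture viewer there is one more tool, called after "Emit:" as name(argument=value, ...) on one line, values as JSON. arm_command: Moves the arm, as the interface text tells. Its arguments: {"type":"object","properties":{"series":{"type":"array"},"force":{"type":"number"}},"required":["series"]}

```bash
mkdir -p pics; cat > h.py <<'E'
import numpy as np, cv2
from station import arm
def K(m):
    f=240/np.tan(np.radians(m["fovy"])/2); return f
def ray(m,u,v):
    T=np.array(m["pose"]); f=K(m)
    return T[:3,3],T[:3,:3]@np.array([(u-m["cx"])/f,(v-m["cy"])/f,1])
def at_z(m,u,v,z):
    o,d=ray(m,u,v); return o+d*(z-o[2])/d[2]
def proj(m,p):
    T=np.array(m["pose"]); c=T[:3,:3].T@(np.array(p)-T[:3,3]); return np.array([m["cx"],m["cy"]])+K(m)*c[:2]/c[2]
E
python3 - <<'E'
from h import *
s=arm.get_state(); print(s)
for n in("scene","top"):
    m=arm.camera_model(n); print(n,m); cv2.imwrite(f"pics/{n}0.png",arm.grab_frame(n))
E
```

```text
{'t': 0.0, 'q': array([ 1.43905926e+00,  3.59388095e-01,  1.10353023e-02, -3.41216836e-04,
       -1.22405223e+00, -2.88088197e-01]), 'qd': array([-1.68236357e-04, -1.90002524e-03, -1.72361426e-04,  6.64161513e-04,
        1.25231486e-04,  8.76884403e-05]), 'joint_efforts': array([ 2.21019204e-04, -5.82716596e+01,  2.93053347e+01,  6.99751407e+00,
        6.99750308e-03, -1.34531742e-04]), 'eef_pos': array([0.27497862, 0.61595994, 0.24761321]), 'ee_rot': array([ 3.13995911e+00, -1.49562798e-04, -4.19941359e-01]), 'force': array([ 0.31880139, -0.28597656,  0.01713378]), 'moment': array([ 5.58174628e-02,  4.89688779e-06, -1.16217639e-02]), 'gripper_force': 0.0, 'width': 0.08765661432344546}
scene {'fovy': 57.20412520082237, 'cx': 322.2748640847027, 'cy': 244.2326197171729, 'pose': array([[-0.78939645,  0.37309158, -0.48749965,  0.96061126],
       [ 0.61375519,  0.46340993, -0.6391837 ,  0.50751915],
       [-0.01256188, -0.80377478, -0.59480105,  0.55678833],
       [ 0.        ,  0.        ,  0.        ,  1.        ]])}
top {'fovy': 50.69042989347369, 'cx': 320.3583877548338, 'cy': 241.53076803221865, 'pose': array([[-0.01126394, -0.99289583,  0.11845248,  0.50516712],
       [-0.99986447,  0.01260626,  0.01058897,  0.03617317],
       [-0.01200699, -0.11831715, -0.99290326,  0.98166344],
       [ 0.        ,  0.        ,  0.        ,  1.        ]])}
```

View pics/top0.png

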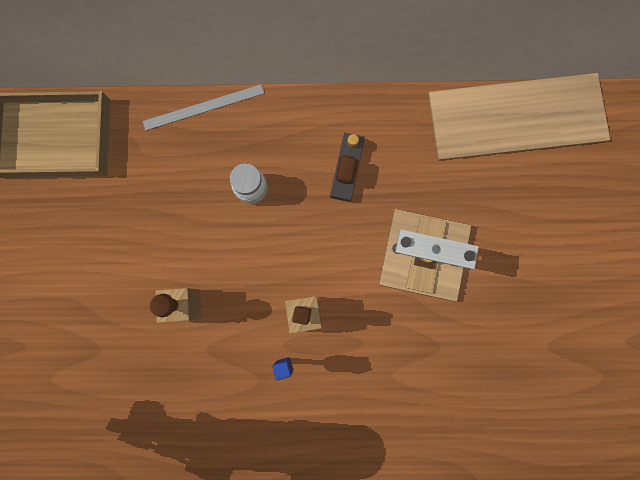

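View pics/scene0.png

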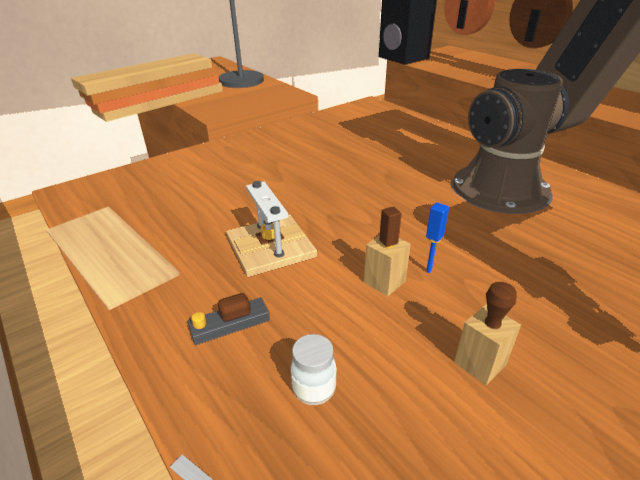

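Three candidates in the top view: the dark square handle at (302,315), the dark round handle at (163,305) and the blue lookalike at (282,370). The dark square one in the block fits. I'll confirm it in a crop with the jig alongside.

```bash
python3 - <<'E'
from h import *
t=cv2.imread("pics/top0.png"); 
a=cv2.resize(t[285:345,272:352],(400,300),interpolation=cv2.INTER_CUBIC)
b=cv2.resize(t[215:290,390:490],(400,300),interpolation=cv2.INTER_CUBIC)
s=cv2.imread("pics/scene0.png")
c=cv2.resize(s[195:300,330:470],(400,300),interpolation=cv2.INTER_CUBIC)
d=cv2.resize(s[175:280,220:360],(400,300),interpolation=cv2.INTER_CUBIC)
cv2.imwrite("pics/crop0.png",np.vstack([np.hstack([a,b]),np.hstack([c,d])]))
E
```

```text
(no output)
```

View pics/crop0.png

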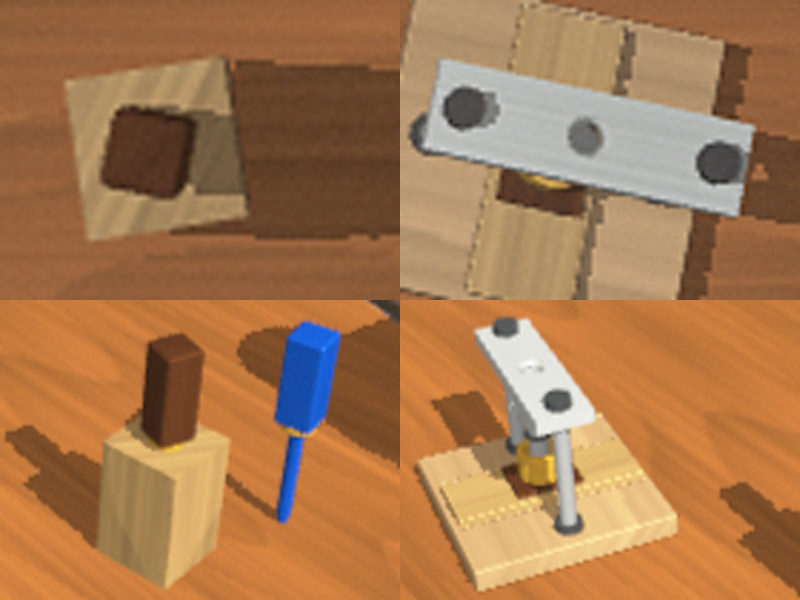

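The crop shows the square dark handle with its brass collar in the block, and the blue one stands free next to it. The guide hole is at top (436,249) and scene (265.5,198).

```bash
python3 - <<'E'
from h import *
mt,ms=arm.camera_model("top"),arm.camera_model("scene")
P=lambda n,m,u,v,z:print(n,at_z(m,u,v,z).round(4))
P("rodtop T",mt,302,315,.16);P("rodtop S",ms,391.3,211.5,.16);P("block T",mt,303.3,314.6,.09)
c=lambda x,y,k,x0,y0:(x/k+x0,y/k+y0)
B=[at_z(mt,*c(x,y,5,272,285),.09) for x,y in((66,80),(225,57),(247,215),(88,240))]
for i in range(4):
    d=B[(i+1)%4]-B[i];print("blk edge",np.linalg.norm(d[:2]).round(4),np.degrees(np.arctan2(d[1],d[0])).round(1)%90)
H=[at_z(mt,*c(x,y,5,272,285),.16) for x,y in((118,107),(193,110),(183,198),(103,185))]
for i in range(4):
    d=H[(i+1)%4]-H[i];print("hnd edge",np.linalg.norm(d[:2]).round(4),np.degrees(np.arctan2(d[1],d[0])).round(1)%90)
P("hole T",mt,436.25,249.25,.118);P("hole S",ms,265.5,198.1,.118)
J=[at_z(mt,*c(x-400,y,4,390,215),.118) for x,y in((440,58),(755,125),(740,215),(425,150))]
print("bar c",np.mean(J,0))
for i in range(4):
    d=J[(i+1)%4]-J[i];print("bar edge",np.linalg.norm(d[:2]).round(4),np.degrees(np.arctan2(d[1],d[0])).round(1))
P("blue T",mt,282,368,.16);P("awl T",mt,163,305,.16)
P("jar T",mt,246,180,.085);P("plane T",mt,347,165,.05)
E
```

```text
rodtop T [0.4847 0.0758 0.16  ]
rodtop S [0.4884 0.0809 0.16  ]
block T [0.4837 0.0769 0.09  ]
blk edge 0.0562 7.5
blk edge 0.0551 7.400000000000006
blk edge 0.0559 8.200000000000003
blk edge 0.0558 7.7
hnd edge 0.0242 87.1
hnd edge 0.0281 82.9
hnd edge 0.026 80.3
hnd edge 0.0253 78.7
hole T [ 0.5924 -0.1525  0.118 ]
hole S [ 0.5944 -0.1537  0.118 ]
bar c [ 0.59247066 -0.15445946  0.118     ]
bar edge 0.1369 -102.9
bar edge 0.0392 167.9
bar edge 0.136 77.5
bar edge 0.0403 -10.8
blue T [0.4018 0.1081 0.16  ]
awl T [0.5032 0.3003 0.16  ]
jar T [0.7261 0.1792 0.085 ]
plane T [ 0.7609 -0.0057  0.05  ]
```

Emit:
arm_command(series=[0,0,0,0.5,0.5,0,1,0,0,0,1,1,0,1,0,0,0,1,1,0,1])

```text
t: 0.48
eef_pos: [0.3263, 0.4812, 0.2487]
ee_rot: [3.141, 0.0, -0.422]
force: [-0.1, 0.7, 0.1]
width: 0.0875
gripper_force: 0.0
```

Emit:
arm_command(series=[0,0,0,0.5,0.5,0,1,0,0,0,1,1,0,1,0,0,0,1,1,0,1])

```text
t: 0.85
eef_pos: [0.3767, 0.3497, 0.2487]
ee_rot: [-3.142, 0.0, -0.422]
force: [-0.4, 0.8, -0.9]
width: 0.0878
gripper_force: 0.0
```

Emit:
arm_command(series=[0,0,0,0.5,0.5,0,1,0,0,0,1,1,0,1,0,0,0,1,1,0,1])

```text
t: 1.23
eef_pos: [0.4274, 0.2182, 0.2486]
ee_rot: [3.142, 0.0, -0.422]
force: [-0.0, -0.1, -0.3]
width: 0.0873
gripper_force: 0.0
```

Emit:
arm_command(series=[0,0,-0.09,0.5,0.5,0,1,0,0,-0.18,1,1,0,1,0,0,-0.18,1,1,0,1,0,0,-0.18,1,1,0,1,0,0,-0.18,1,1,0,1])

```text
t: 1.85
eef_pos: [0.4774, 0.0892, 0.2484]
ee_rot: [-3.142, 0.0, -0.137]
force: [0.3, 0.2, 1.1]
width: 0.0876
gripper_force: 0.0
```

```bash
python3 - <<'E'
from h import *
s=arm.get_state(); print(s['t'],s['eef_pos'],s['ee_rot'],s['qd'].round(3))
m=arm.camera_model("wrist"); im=arm.grab_frame("wrist"); print(m)
np.save("w1.npy",m["pose"]);cv2.imwrite("pics/w1.png",im)
print(proj(m,[.485,.077,.16]))
E
```

```text
1.85 [0.47737682 0.08918765 0.24842498] [-3.14152862e+00  1.72821105e-04 -1.37123461e-01] [ 0.011 -0.005 -0.003  0.001 -0.002  0.007]
{'fovy': 64.83690216552866, 'cx': 322.3422800459674, 'cy': 240.6839525311233, 'pose': array([[-1.36691756e-01, -9.53604376e-01, -2.68242536e-01,
         5.50116799e-01],
       [-9.90613570e-01,  1.31679171e-01,  3.66790261e-02,
         7.98155859e-02],
       [ 3.44675087e-04,  2.70738417e-01, -9.62652892e-01,
         3.84582313e-01],
       [ 0.00000000e+00,  0.00000000e+00,  0.00000000e+00,
         1.00000000e+00]])}
[341.13221942 242.17555543]
```

View pics/w1.png

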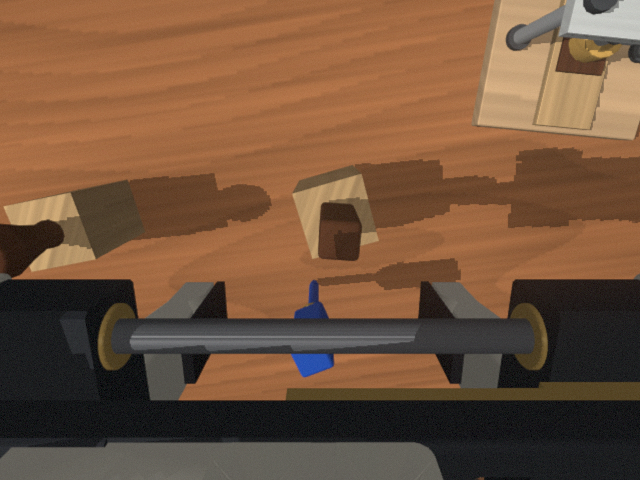

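The wrist view puts the square handle's top at (340,241), which agrees with the prediction of (341,242). Its sides line up with the jaws, and the blue one at (313,340) is outside the closing line. I'll descend and grip.

Emit:
arm_command(series=[0,0,0,0.09,0.11,0,1,0,0,0,0.09,0.11,0,1,0,0,0,0.09,0.11,0.4,1,0,0,0,0.09,0.11,0.8,1,0,0,0,0.09,0.11,1,1,0,0,0,0.09,0.11,1,1])

```text
t: 2.65
eef_pos: [0.4839, 0.0756, 0.1473]
ee_rot: [3.14, 0.003, -0.137]
force: [0.1, -0.9, 0.8]
width: 0.0877
gripper_force: 0.0
```

Emit:
arm_command(series=[0,0,0,0,0,0.14,1,0,0,0,0,0,0.14,0,0,0,0,0,0,0.14,0,0,0,0,0,0,0.14,0,0,0,0,0,0,0.14,0,0,0,0,0,0,0.14,0,0,0,0,0,0,0.14,0], force=35)

```text
t: 3.52
eef_pos: [0.4848, 0.0759, 0.1346]
ee_rot: [-3.142, -0.0, -0.137]
force: [-0.1, -0.3, 0.2]
width: 0.0333
gripper_force: 0.0
```

Emit:
arm_command(series=[0,0,0,0,0,0,0,0,0,0,0,0,0,0,0,0,0,0,0,0,0,0,0,0,0,0,0,0,0,0,0,0,0,0,0], force=35)

```text
t: 4.15
eef_pos: [0.4848, 0.076, 0.1346]
ee_rot: [-3.142, -0.0, -0.137]
force: [-0.4, 1.2, 1.5]
width: 0.0257
gripper_force: 35.0
```

Emit:
arm_command(series=[0,0,0,0,0,-0.2,0,0,0,0,0,0,-0.4,0,0,0,0,0,0,-0.6,0,0,0,0,0,0,-0.8,0,0,0,0,0,0,-1,0,0,0,0,0,0,-1,0])

```text
t: 4.9
eef_pos: [0.4853, 0.0761, 0.2355]
ee_rot: [-3.14, -0.002, -0.137]
force: [1.4, 0.2, -2.0]
width: 0.026
gripper_force: 35.0
```

Emit:
arm_command(series=[0,0,0,0,0,-0.2,0,0,0,0,0,0,-0.4,0,0,0,0,0,0,-0.4,0,0,0,0,0,0,-0.4,0])

```text
t: 5.4
eef_pos: [0.4841, 0.0757, 0.2731]
ee_rot: [3.141, 0.002, -0.137]
force: [0.2, -0.9, -2.2]
width: 0.0259
gripper_force: 35.0
```

```bash
python3 - <<'E'
from h import *
s=arm.get_state(); print(s['t'],s['eef_pos'],s['ee_rot'],s['force'])
x=np.array([np.cos(s['ee_rot'][2]),np.sin(s['ee_rot'][2])]);y=np.array([x[1],-x[0]])
d=np.array([.593,-.1535])-s['eef_pos'][:2];print(d@x,d@y)
E
```

```text
5.4 [0.48409664 0.0757403  0.27305734] [ 3.14084727e+00  1.84209931e-03 -1.37342983e-01] [ 0.17290593 -0.89287064 -2.19028172]
0.13926350757899295 0.21217146723326785
```

Emit:
arm_command(series=[0,0,0,0.23,0.35,0,0,0,0,0,0.46,0.7,0,0,0,0,0,0.46,0.7,0,0])

```text
t: 5.78
eef_pos: [0.5208, -0.0017, 0.2727]
ee_rot: [3.14, 0.003, -0.14]
force: [0.2, 0.6, -1.3]
width: 0.026
gripper_force: 35.0
```

Emit:
arm_command(series=[0,0,0,0.23,0.35,0,0,0,0,0,0.46,0.7,0,0,0,0,0,0.46,0.7,0,0])

```text
t: 6.15
eef_pos: [0.5568, -0.0768, 0.2728]
ee_rot: [3.141, 0.003, -0.14]
force: [-1.5, 1.3, -1.8]
width: 0.0262
gripper_force: 35.0
```

Emit:
arm_command(series=[0,0,0,0.23,0.35,0,0,0,0,0,0.47,0.72,0,0,0,0,0,0.47,0.72,0,0,0,0,0,0.47,0.72,0,0,0,0,0,0.47,0.72,0,0])

```text
t: 6.78
eef_pos: [0.5931, -0.1519, 0.2745]
ee_rot: [-3.141, 0.0, -0.136]
force: [0.1, -1.2, -1.9]
width: 0.026
gripper_force: 35.0
```

```bash
python3 - <<'E'
from h import *
s=arm.get_state(); print(s['t'],s['eef_pos'],s['ee_rot'],s['force'],s['width'])
for n in("scene","wrist"):
    m=arm.camera_model(n); im=arm.grab_frame(n); cv2.imwrite(f"pics/{n}2.png",im)
    e=s['eef_pos'];t=proj(m,[e[0],e[1],e[2]-.1246]);h=proj(m,[.593,-.1535,.118]);print(n,t,h)
    c=((t+h)/2).astype(int); c=np.clip(c,[50,75],[590,405])
    a=im[c[1]-75:c[1]+75,c[0]-50:c[0]+50]; print(c)
    globals()[n]=cv2.resize(a,(400,600),interpolation=cv2.INTER_CUBIC)
cv2.imwrite("pics/c2.png",np.hstack([scene,wrist]))
E
```

```text
6.775 [ 0.59313019 -0.15190469  0.27450463] [-3.14137217e+00  1.67938371e-04 -1.35884219e-01] [ 0.14535762 -1.16879856 -1.94640863] 0.02604495928863588
scene [265.06525336 183.82655392] [266.15286696 197.91270266]
[265 190]
wrist [323.09117886 240.79256071] [325.00740896 229.8717931 ]
[324 235]
```

View pics/c2.png

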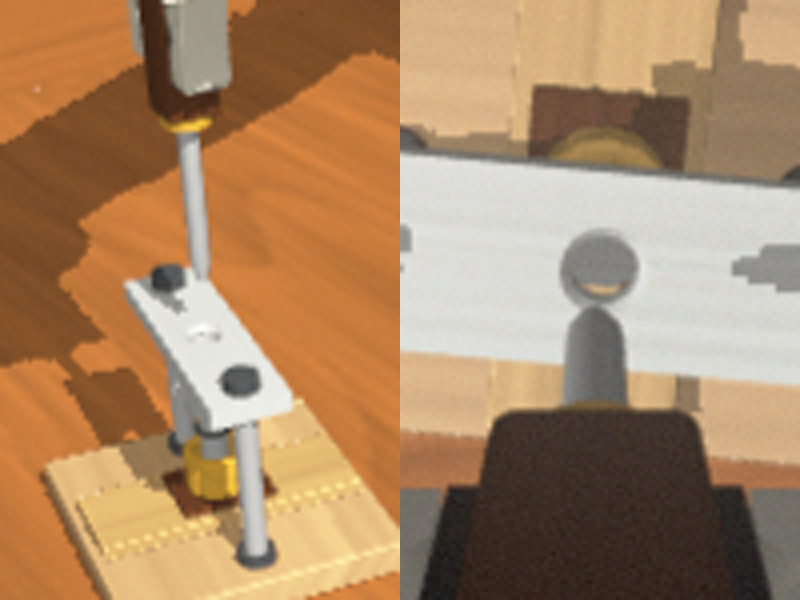

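Relative to the tip at wrist (323,238), the hole at (324,227) sits where predicted to within about 0.6 mm, and the scene view agrees. I'll feed the rod down until the tip is just above the cap.

Emit:
arm_command(series=[0,0,0,0,0.01,0,0,0,0,0,0,0.01,0.1,0,0,0,0,0,0.01,0.2,0,0,0,0,0,0.01,0.3,0,0,0,0,0,0.01,0.4,0,0,0,0,0,0.01,0.4,0])

```text
t: 7.62
eef_pos: [0.5928, -0.1541, 0.2333]
ee_rot: [3.141, 0.002, -0.137]
force: [0.1, -0.1, -1.1]
width: 0.0259
gripper_force: 35.0
```

Emit:
arm_command(series=[0,0,0,0,0,0.05,0,0,0,0,0,0,0.1,0,0,0,0,0,0,0.15,0,0,0,0,0,0,0.2,0,0,0,0,0,0,0.2,0,0,0,0,0,0,0.2,0])

```text
t: 8.38
eef_pos: [0.5935, -0.1541, 0.2147]
ee_rot: [3.142, -0.0, -0.137]
force: [-0.2, 0.2, -1.5]
width: 0.0262
gripper_force: 35.0
```

The tip is through with no side force. Next I'll press to about 6 mm and check.

Emit:
arm_command(series=[0,0,0,0,0,0.05,0,0,0,0,0,0,0.09,0,0,0,0,0,0,0.12,0,0,0,0,0,0,0.15,0,0,0,0,0,0,0.15,0,0,0,0,0,0,0.15,0,0,0,0,0,0,0.15,0])

```text
t: 9.25
eef_pos: [0.5934, -0.1541, 0.1998]
ee_rot: [3.142, -0.0, -0.137]
force: [-2.2, 0.7, 5.2]
width: 0.026
gripper_force: 35.0
```

Emit:
arm_command(series=[0,0,0,0,0,0.03,0,0,0,0,0,0,0.06,0,0,0,0,0,0,0.06,0,0,0,0,0,0,0.06,0,0,0,0,0,0,0.06,0])

```text
t: 9.88
eef_pos: [0.5935, -0.1541, 0.194]
ee_rot: [3.142, -0.0, -0.137]
force: [-1.9, 1.4, 6.5]
width: 0.0259
gripper_force: 35.0
```

```bash
python3 - <<'E'
from h import *
F=[]
for i in range(6):
    im=arm.grab_frame("scene"); s=arm.get_state(); F.append(s['force'])
print(s['t'],s['eef_pos'],np.mean(F,0),s['gripper_force'])
m=arm.camera_model("scene")
print(proj(m,[.593,-.1535,.069]),proj(m,[.593,-.1535,.052]))
cv2.imwrite("pics/s3.png",cv2.resize(im[130:280,200:350],(600,600),interpolation=cv2.INTER_CUBIC))
E
```

```text
10.175 [ 0.59346257 -0.15408564  0.19404263] [-2.02668376  1.14711497  6.76302819] 34.99681234359741
[268.29066682 218.86378497] [269.00007181 225.81616744]
```

View pics/s3.png

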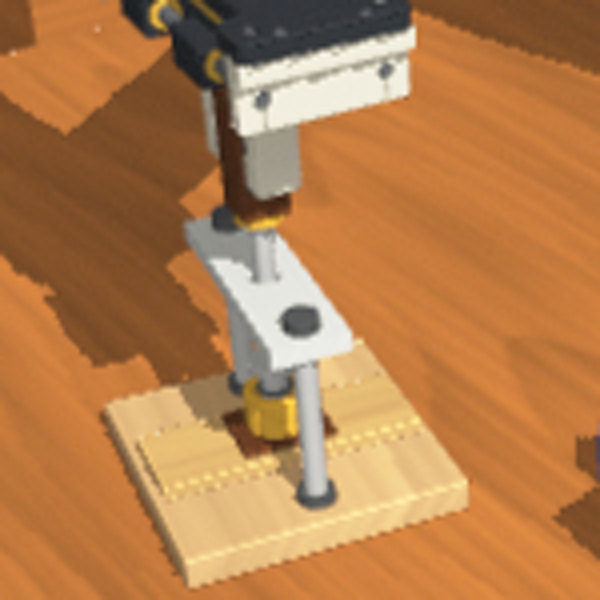

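The scene crop shows the rod through the hole, and the dark ring at (275,385) level with the brass cup's rim. The spring force is about 8.5 N, which puts the plunger near 11–12 mm down. The fingers are well clear of the jig, so I'm handing in.

```bash
python3 -c "
from station import arm
print(arm.job_done())"
```

```text
the job is handed in; nothing more can be done
None
```

I handed the job in with the push-rod gripped upright (35 N) through the guide hole and the plunger pressed about 11–12 mm, judged from the spring force and the dark ring at the cup's rim; no verdict came back.

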